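# Match a rolling-mill gear to the master gear on the tester

### The arm

A 6-joint arm with a two-finger parallel gripper is mounted at the origin on the work surface. World frame = base frame: x ahead of the robot, y to its left, z up, the work surface at z = 0. Lengths are in m, angles in rad, forces in N, time in s.
With the tool pointing down it reaches from about 0.35 to 0.775 m from the base axis. Payload 5.5 kg.
Tool frame: the origin (TCP) lies on the centre line of the jaws, within the pads' length; the fingertips stand 11 mm ahead of it and the grasp point (between the pads) lies 8 mm behind it (env.tip_reach is the distance from the TCP to the fingertips, in m); z points along the fingers, x is the direction in which the jaws open and shut, and the axes are right-handed (so a half turn about z gives the same grasp; the last joint's range is limited). The gripper opens to 85 mm and grips with 20 to 120 N. Pads are 22 mm wide; open, the fingers measure 114 mm over their backs; the gripper's body (76 mm by 85 mm) begins 54 mm behind the grasp point. The pads swing forward as they close: fully open they stand 13 mm farther back than shut.
Start: joints at [-0.14, 0.313, 0.046, 1.304, 0, 1.431], TCP at [0.575, -0, 0.242] pointing down, gripper open.
Joint ranges: [-2.76, 2.76], [-0.86, 1.69], [-1.03, 1.26], [-2.2, 2.34], [-1.47, 1.5], [-3.14, 3.14]. Speed limits (rad/s): [2.57, 2.57, 3.14, 3.14, 3.14, 3.14].

### API

Orientations are given as a unit quaternion [w, x, y, z].
In Python, from workcell import env gives the robot as it stands.
- The arm moves only by the tool carry_out, never from a script. Its argument "moves" is one flat list of numbers, 7 for each row, row after row: the gripper command: -1 is shut, 1 is fully open, values between are in proportion, then the shift along the tool's x, y, z in m, then the turn, a rotation vector about the tool's x, y, z in degrees. A call has exactly 5 rows; each row shifts and turns the pose as measured when the row begins, along the tool's axes as they then stand; what a row does not reach is not made up. A row lasts 1/8 s, in which the tool goes at most 62.5 mm and 10.7 degrees, less where a joint would pass 70% of its speed; a pose out of reach is approached as far as the arm can. A call is refused whole if a number of a shift passes 0.0625 or a number of a turn 10.7, either way. A call with a gripper value outside its range is refused whole. The fingers move at their own pace and stop on an object; "squeeze" is the grip in N (left out, the last holds). Time passes only in rows, so rows that do not move let the fingers close, or fill a call up. It gives the time, the measured TCP pose, the force and the opening at its end, in the units of the state.
- env.get_state(): the state, without advancing time (a new reading comes with each control period).
- env.read_camera(name): name is "scene" or "side" or "wrist"; returns the picture (480x640x3 uint8, red, green, blue); there is no depth.
- env.calibration(name): a dict with "camera_matrix" (3x3 intrinsics, pixels), "rvec" (rotation vector, rad) and "tvec" (3), from world to camera coordinates, as OpenCV has them; the wrist camera has in their place "hand_eye" (4x4, takes a point from camera to tool coordinates, whose origin is the TCP and whose axes are the tool frame's). Camera axes: x right, y down, z forward; pixel columns grow to the right and rows downward; lengths in m; the calibration is good to about 2 mm. A picture is of the moment at which its call begins: read the wrist's pose just before it. calibration takes no time and is no camera call.
- env.hand_in(): hands the job in, once; it reports no verdict.
The state is a dict: "clock": time; "joint_pos": joint angles; "qvel": joint speeds; "tau": joint torques, N m; "tcp_pos": TCP position; "orientation": TCP orientation; "wrist_force": force on the tool from outside, world axes, zero at the start; "ft_torque": the same for the moment, N m; "finger_gap": finger opening in m.
Only numpy, scipy, OpenCV 4.12 (cv2) and the standard library are available. Lean on these libraries where they do the work, as an engineer would, in place of code of your own. Each camera call takes 0.05 s, during which the arm holds its last target. There are 200 camera calls.

### The job

Two loose gears of the same size lie on the bench: find the one with as many teeth as the master gear on the tester, put it on the empty test post, feel it into mesh with the master until it sits fully down, then turn it by its hub so that it drives the master round until the master's keyway points straight at the brass pointer. Lay the other loose gear flat, hub up, in the wooden tray with the reject that is already there. Do not drop the gears, do not push the master with the gripper, and leave the bench tools where they are.

Things in the scene. Friction and masses are not known exactly. Their poses are not given: they have to be found in the camera images.
- gear_12: steel gear, 12 teeth, hub up, 81 mm over the teeth, ~0.45 kg: toothed disc 18 mm thick, then a hub with eight flat sides, 36 mm across flats, top 50 mm above the gear's underside; 17.5 mm bore right through. Origin: centre of underside, z up; flats face its x axis and every 45 degrees. Same tooth count as the master; a tooth lies on its x axis.
- gear_10: steel gear, 10 teeth, hub up, 81 mm over the teeth, ~0.45 kg: toothed disc 18 mm thick, then a hub with eight flat sides, 36 mm across flats, top 50 mm above the gear's underside; 17.5 mm bore right through. Origin: centre of underside, z up; flats face its x axis and every 45 degrees. Cannot mesh with the master: the reject for the tray.
- gear_15: steel gear, 15 teeth, hub up, 81 mm over the teeth, ~0.45 kg: toothed disc 18 mm thick, then a hub with eight flat sides, 36 mm across flats, top 50 mm above the gear's underside; 17.5 mm bore right through. Origin: centre of underside, z up; flats face its x axis and every 45 degrees. An earlier reject, in the tray near its +x end; it stays there.
- tray: open wooden tray, fixed, 212 (x) by 112 (y) mm, walls 24 mm high and 5 mm thick, floor 5 mm thick. Origin: centre of the underside; x along its length. The free place is centred 50 mm from the middle towards its -x end.
- tester: fixed tester: dark plate 110 (x) by 230 (y) by 16 mm. Origin: centre of the underside. It carries the test post at y = -37 mm, the master gear's axis at y = +37 mm (centres 74 mm apart) and the pointer near its +y end. In mesh the gears have about 2 mm (0.06 rad) of backlash.
- post_seat (a point): centre of the shoulder at the foot of the test post, where a gear's underside rests when fully down; 22 mm above the bench, z up. The 16 mm post rises 46 mm above this point, its last 8 mm tapering to 6 mm. The master's teeth top out 18 mm above this point: a gear lowered here (its teeth start 1 mm up) lands on them 17 mm above the seat unless tooth meets gap.
- master: master gear, steel, 12 teeth, 81 mm over the teeth, 18 mm thick, with a 20 mm cap 5 mm high on top. Origin: on its axis, underside, 22 mm above the bench; z up, y along the keyway. Turns stiffly (0.25 N m) and stays where left. Starts 0.6 to 1.25 rad counter-clockwise (from above) of the pointer. Teeth are not timed to the keyway: find the mesh by feel or sight.
- keyway (a point): outer end of the dark keyway slot on the master's top face, 29 mm from the master's axis, 40 mm above the bench. Its y axis points outward along the keyway and turns with the master.
- pointer (a point): tip of the fixed brass pointer beside the master, 40 mm above the bench, 44 mm from the master's axis. Its y axis points from the master's axis through the tip: lined up when the y axes of keyway and pointer agree.
- file: hand file lying flat, 155 mm long: dark steel blade, wooden handle. Origin: near its middle, underside. Leave alone.
- block: steel bench block 70 x 70 x 22 mm. Origin: near its middle, underside. Leave alone.
- pliers: pliers with yellow handles, about 155 mm long, lying flat. Origin: near its middle, underside. Leave alone.
- dish: brass dish, 84 mm across, 28 mm high. Origin: near its middle, underside. Leave alone.
- hammer: small hammer, 190 mm long, lying flat. Origin: near its middle, underside. Leave alone.
- brush: bench brush, 160 mm long, lying flat. Origin: near its middle, underside. Leave alone.

How it is judged:
On the way:
1. the 12-tooth gear sits fully down on the test post, in mesh with the master (horizontal distance between gear_12 and post_seat below 0.004 m and z of gear_12 in the frame of post_seat between -0.003 and 0.003 m and angle between gear_12's own z axis and vertical below 0.05 rad), for 0.2 s.
At the end, for the whole second after the job is handed in: The 12-tooth gear is fully down on the test post, in mesh (seat within 3 mm, axis within 4 mm, upright within 0.05 rad); the keyway points at the pointer within 0.10 rad; the 10- and 15-tooth gears lie flat, hub up, inside the tray; gears released and at rest (all of step 1 and angle between the y axis of keyway and the y axis of pointer, either way round below 0.1 rad and horizontal distance between keyway and pointer below 0.03 m and x of gear_10 in the frame of tray between -0.068 and 0.068 m and y of gear_10 in the frame of tray between -0.018 and 0.018 m and z of each of gear_10, gear_15 in the frame of tray below 0.01 m and angle between each of gear_10, gear_15's own z axis and vertical below 0.08 rad and x of gear_15 in the frame of tray between -0.068 and 0.068 m and y of gear_15 in the frame of tray between -0.018 and 0.018 m and contact force between each of gear_12, gear_10 and the fingers below 0.2 N and linear speed of each of gear_12, gear_10 below 0.02 m/s); the robot touches nothing.
It fails at once if the robot pushes the master gear directly (over 3 N) (contact force between any of the arm, the fingers and master above 3 N).
It fails at once if a gear is dropped (falls free by more than about 25 mm) ((linear speed of gear_12 above 0.7 m/s and contact force between gear_12 and the fingers below 0.2 N) or (linear speed of gear_10 above 0.7 m/s and contact force between gear_10 and the fingers below 0.2 N)).
It fails at once if a bench tool is moved by more than 25 mm (distance of any of file, block, pliers, dish, hammer, brush from where it was at the start of the episode above 0.025 m).
It also fails if it takes over 61 s, if anything falls off the work surface, if the arm or the gripper's body presses on something with over 40 N, if the wrist force passes 120 N, or if a joint passes its speed limit or range.

## Working session

There is one attempt and no reset: what is moved stays moved. The work goes in short steps, Python scripts to look and compute and a tool call to move; the robot and the scene stay as the last step left them, time stands still between calls to the robot, and variables do not carry over. Pictures are saved under pics/ and viewed, about 8 in all and at most 12, crops included, and the job is handed in when it is done.

Besides the shell and the picture viewer there is one more tool, called after "Request:" in YAML: its name, and indented under it one key for each argument. carry_out: Moves the arm, as the interface text tells. Its arguments: {"type":"object","properties":{"moves":{"type":"array"},"squeeze":{"type":"number"}},"required":["moves"]}

```bash
mkdir -p pics; cat > h.py <<'E'
import numpy as np, cv2
from workcell import env
from scipy.spatial.transform import Rotation as R
def cam(name):
    s=env.get_state(); im=env.read_camera(name); c=env.calibration(name); K=np.array(c["camera_matrix"])
    if name=="wrist":
        q=s["orientation"]; T=np.eye(4); T[:3,:3]=R.from_quat([q[1],q[2],q[3],q[0]]).as_matrix(); T[:3,3]=s["tcp_pos"]
        W=T@np.array(c["hand_eye"])
    else:
        W=np.eye(4); r=R.from_rotvec(np.ravel(c["rvec"])).as_matrix(); W[:3,:3]=r.T; W[:3,3]=-r.T@np.ravel(c["tvec"])
    return im,K,W
def ray(K,W,uv,z):
    d=W[:3,:3]@np.linalg.inv(K)@np.array([uv[0],uv[1],1.]); o=W[:3,3]
    return o+d*(z-o[2])/d[2]
def proj(K,W,p):
    c=np.linalg.inv(W)@np.append(p,1); c=K@c[:3]; return c[:2]/c[2]
def save(im,f): cv2.imwrite(f,cv2.cvtColor(im,cv2.COLOR_RGB2BGR))
E
python3 - <<'E'
from h import *
a,K,W=cam("scene"); save(a,"pics/scene.png"); np.savez("scene.npz",im=a,K=K,W=W); print(K,W)
b,K,W=cam("side"); save(b,"pics/side.png"); np.savez("side.npz",im=b,K=K,W=W); print(W)
b,K,W=cam("wrist"); save(b,"pics/w0.png"); np.savez("w0.npz",im=b,K=K,W=W); print(K,W)
print(env.get_state(), env.calibration("wrist"))
E
```

```text
[[535.51823777   0.         324.40544632]
 [  0.         535.51823777 235.66342294]
 [  0.           0.           1.        ]] [[ 0.64894251  0.41987752 -0.63448915  1.29745253]
 [ 0.76049084 -0.38313283  0.5242737  -0.64391782]
 [-0.02296288 -0.82274668 -0.56794419  0.73683262]
 [ 0.          0.          0.          1.        ]]
[[ 0.94533887 -0.15888187  0.28476476  0.16277995]
 [-0.32542777 -0.51527483  0.79283581 -1.05813672]
 [ 0.02076488 -0.84216887 -0.53881389  0.76711164]
 [ 0.          0.          0.          1.        ]]
[[355.17053647   0.         324.01578852]
 [  0.         355.17053647 236.79332655]
 [  0.           0.           1.        ]] [[ 9.99997904e-01  3.21192493e-04 -2.02229564e-03  5.74391391e-01]
 [-3.12676330e-04 -9.52086100e-01 -3.05829954e-01  7.87699207e-02]
 [-2.02362985e-03  3.05829945e-01 -9.52084003e-01  3.73484719e-01]
 [ 0.00000000e+00  0.00000000e+00  0.00000000e+00  1.00000000e+00]]
{'clock': 0.15, 'joint_pos': array([-1.39598103e-01,  3.13853929e-01,  4.52373663e-02,  1.30359528e+00,
       -3.64447157e-05,  1.43118319e+00]), 'qvel': array([-0.00
[... 352 characters left out ...]
3405825e-04]), 'wrist_force': array([-0.46037348, -0.29165999,  0.72227595]), 'ft_torque': array([-0.03194898,  0.02117722, -0.03202647]), 'finger_gap': 0.08540122395697669} {'camera_matrix': array([[355.17053647,   0.        , 324.01578852],
       [  0.        , 355.17053647, 236.79332655],
       [  0.        ,   0.        ,   1.        ]]), 'hand_eye': array([[ 9.99999867e-01, -1.66458982e-04, -4.88595336e-04,
        -3.91679450e-04],
       [ 3.08004237e-04,  9.52016808e-01,  3.06045590e-01,
        -7.87610443e-02],
       [ 4.14206935e-04, -3.06045699e-01,  9.52016732e-01,
        -1.31972546e-01],
       [ 0.00000000e+00,  0.00000000e+00,  0.00000000e+00,
         1.00000000e+00]])}
```

View pics/scene.png

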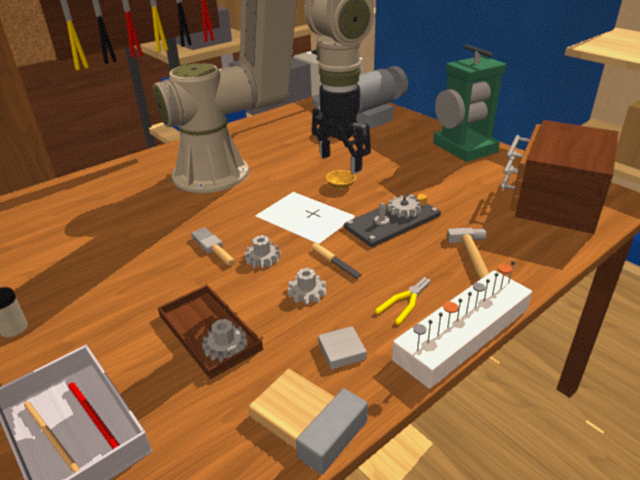

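View pics/w0.png

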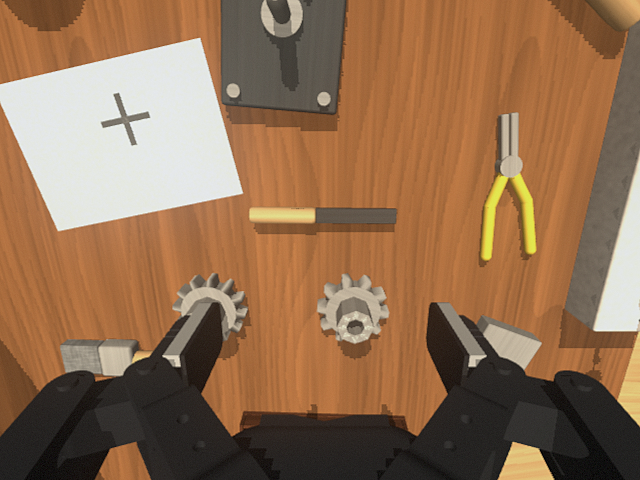

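Scene: brush (212,245), gears at (262,252) and (307,287), tray at (210,330) with the 15-tooth gear at (224,340), tester at (393,218). In the wrist view the gears are at (210,305) and (352,308), with the tester's post at (283,15).

```bash
python3 - <<'E'
from h import *
w=np.load("w0.npz"); s=np.load("scene.npz"); d=np.load("side.npz")
for n,uv,z in [("A",(210,305),.018),("B",(352,307),.018),("post",(282,18),.022)]: print(n,ray(w["K"],w["W"],uv,z))
for n,uv,z in [("A hub",(261,241),.05),("B hub",(307,275),.05),("posttop",(382,205),.068),("mastercap",(405,200),.045),("g15 hub",(224,326),.055),("pt",(424,197),.04)]: print(n,ray(s["K"],s["W"],uv,z))
for n,uv in zip("ESWN",[(206,288),(261,343),(209,374),(159,324)]): print(n,ray(s["K"],s["W"],uv,.024))
c=lambda im,x,y,r,k: cv2.resize(im[y-r:y+r,x-r:x+r],(k,k),interpolation=cv2.INTER_CUBIC)
a=np.hstack([c(w["im"],210,305,45,400),c(w["im"],352,308,45,400)])
b=np.zeros((200,800,3),np.uint8); b[:]=cv2.resize(s["im"][170:250,310:630][:, :],(800,200))
save(np.vstack([a,b]),"pics/c1.png")
save(d["im"],"pics/side.png")
E
```

```text
A [ 0.44577821 -0.11578331  0.018     ]
B [ 0.60501809 -0.11816946  0.018     ]
post [0.53724139 0.16530128 0.022     ]
A hub [ 0.45045886 -0.12837983  0.05      ]
B hub [ 0.61378676 -0.12803995  0.05      ]
posttop [0.54498908 0.15872878 0.068     ]
mastercap [0.54110041 0.24562231 0.045     ]
g15 hub [ 0.63221501 -0.33615702  0.055     ]
pt [0.55808742 0.29826122 0.04      ]
E [ 0.4808283  -0.29077641  0.024     ]
S [ 0.68514686 -0.29494881  0.024     ]
W [ 0.68541086 -0.40363752  0.024     ]
N [ 0.51390766 -0.41245539  0.024     ]
```

View pics/c1.png

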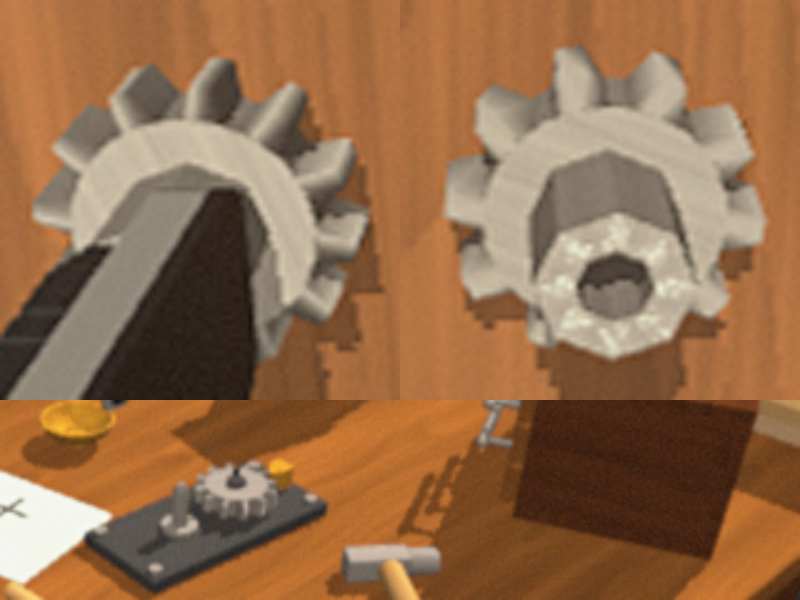

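A has 30° tooth spacing, so it is the 12-tooth gear at about (0.45,-0.12). B has 36° spacing, so it is the 10-tooth reject at about (0.61,-0.12). I'm moving to where the wrist camera sees the tray and both gears.

Request:
carry_out:
  moves: [1,-0.005,0.058,-0.012,0,0,0,1,-0.005,0.058,-0.012,0,0,0,1,-0.005,0.058,-0.012,0,0,0,1,-0.005,0.058,-0.012,0,0,0,1,-0.005,0.058,-0.012,0,0,0]

```text
clock: 0.78
tcp_pos: [0.55, -0.2926, 0.3001]
orientation: [-0.001, 1.0, 0.005, -0.003]
wrist_force: [0.5, -1.2, -0.1]
finger_gap: 0.0851
```

```bash
python3 - <<'E'
from h import *
b,K,W=cam("wrist"); save(b,"pics/w1.png"); np.savez("w1.npz",im=b,K=K,W=W)
print(env.get_state()["tcp_pos"],W[:3,3])
E
```

```text
[ 0.54927555 -0.30047701  0.30072637] [ 0.54946453 -0.21421544  0.43229969]
```

View pics/w1.png

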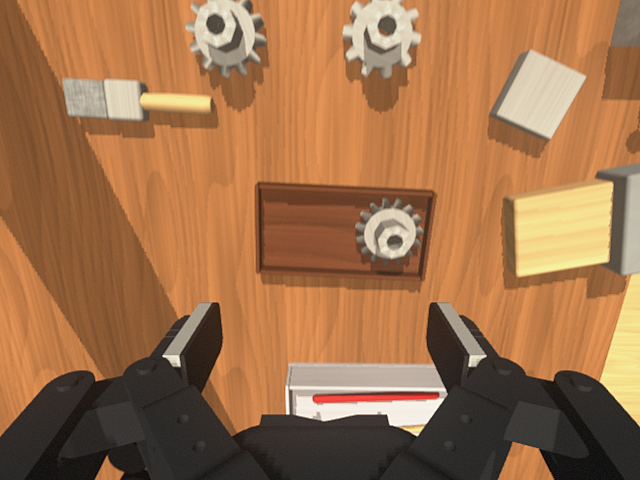

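Wrist view: A's bore is at (216,25), B's at (385,31), g15's at (395,241). The tray rim spans about (258,183) to (435,191) to (425,280) to (258,272).

```bash
python3 - <<'E'
from h import *
w=np.load("w1.npz");K,W,im=w["K"],w["W"],w["im"]
for n,uv,z in [("A",(216,25),.05),("B",(385,31),.05),("15",(395,241),.055)]: print(n,ray(K,W,uv,z))
for uv in [(258,183),(435,191),(425,280),(258,272)]: print(ray(K,W,uv,.024))
# top-down rectified crops of hub-top plane (z=.05), 0.2 mm/px
out=[]
for cx,cy in [ray(K,W,(216,25),.05)[:2],ray(K,W,(385,31),.05)[:2]]:
    h=.05; P=[(cx-h,cy+h),(cx+h,cy+h),(cx+h,cy-h),(cx-h,cy-h)]
    src=np.float32([proj(K,W,np.array([*p,.05])) for p in P])
    M=cv2.getPerspectiveTransform(src,np.float32([(0,0),(400,0),(400,400),(0,400)]))
    out.append(cv2.warpPerspective(im,M,(400,400),flags=cv2.INTER_CUBIC))
o=np.hstack(out)
for x in (200,600):
    cv2.circle(o,(x,200),72,(255,0,0),1)
save(o,"pics/c2.png")
E
```

```text
A [ 0.44360932 -0.12583663  0.05      ]
B [ 0.60447904 -0.12944414  0.05      ]
15 [ 0.62788629 -0.33830753  0.055     ]
[ 0.47169356 -0.2800874   0.024     ]
[ 0.67622538 -0.28705973  0.024     ]
[ 0.67551033 -0.39947216  0.024     ]
[ 0.46656431 -0.39128457  0.024     ]
```

View pics/c2.png

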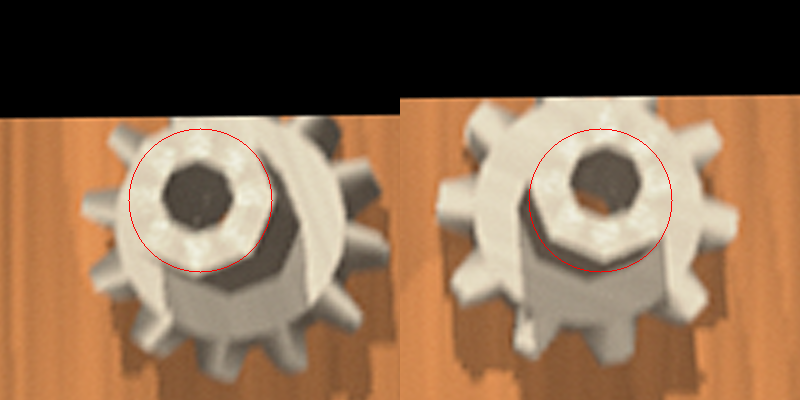

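Request:
carry_out:
  moves: [1,0.0115,-0.035,0.025,0,0,0,1,0.0115,-0.035,0.025,0,0,0,1,0.0115,-0.035,0.025,0,0,0,1,0.0115,-0.035,0.025,0,0,0,1,0.0115,-0.035,0.025,0,0,0]

```text
clock: 1.45
tcp_pos: [0.6076, -0.1287, 0.1711]
orientation: [0.003, 1.0, -0.004, -0.001]
wrist_force: [0.9, -0.2, 1.3]
finger_gap: 0.0858
```

```bash
cat >> h.py <<'E'
def topdown(im,K,W,cx,cy,z,h=.05,n=400):
    P=[(cx-h,cy+h),(cx+h,cy+h),(cx+h,cy-h),(cx-h,cy-h)]
    src=np.float32([proj(K,W,np.array([*p,z])) for p in P])
    return cv2.warpPerspective(im,cv2.getPerspectiveTransform(src,np.float32([(0,0),(n,0),(n,n),(0,n)])),(n,n),flags=cv2.INTER_CUBIC)
E
python3 - <<'E'
from h import *
b,K,W=cam("wrist"); np.savez("w2.npz",im=b,K=K,W=W)
s=env.get_state();print(s["tcp_pos"],s["orientation"])
t=topdown(b,K,W,.606,-.125,.05,.03); cv2.circle(t,(200,200),120,(255,0,0),1)
save(np.hstack([t,cv2.resize(b,(533,400))])[:, :800],"pics/c3.png")
E
```

```text
[ 0.60675645 -0.12369623  0.16710599] [ 2.13986306e-04  9.99990775e-01 -2.47865314e-03 -3.50139033e-03]
```

View pics/c3.png

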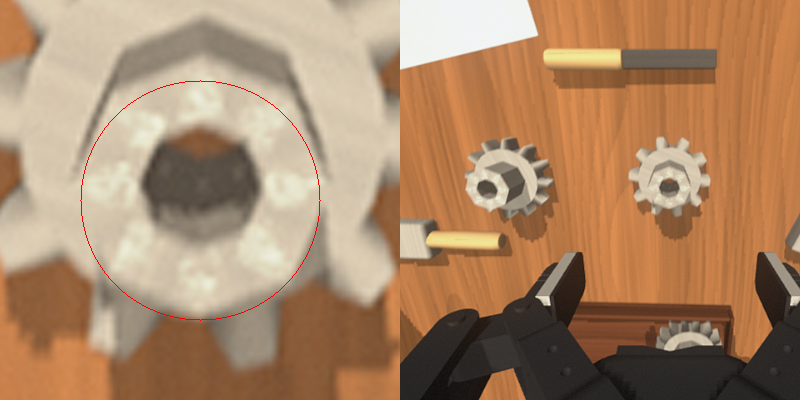

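Request:
carry_out:
  moves: [1,0,0,0.03,0,0,-7.5,1,0,0,0.03,0,0,-7.5,1,0,0,0.03,0,0,-7.5,1,0,0,0.025,0,0,0,1,0,0,0.01,0,0,0]

```text
clock: 2.12
tcp_pos: [0.6048, -0.12, 0.0369]
orientation: [-0.001, 0.979, 0.201, -0.005]
wrist_force: [-0.8, 0.7, 0.5]
finger_gap: 0.0854
```

```bash
python3 - <<'E'
from h import *
s=env.get_state();q=s["orientation"]
print(s["tcp_pos"],R.from_quat([q[1],q[2],q[3],q[0]]).as_matrix().round(4),s["joint_pos"],s["wrist_force"])
E
```

```text
[ 0.60481021 -0.12001519  0.03688289] [[ 9.188e-01  3.945e-01 -1.000e-02]
 [ 3.945e-01 -9.189e-01  5.000e-04]
 [-8.900e-03 -4.400e-03 -1.000e+00]] [-0.32473947  0.52995713 -0.14935541  0.90110357 -0.0026645   0.84050034] [-0.76748805  0.69549671  0.46712854]
```

Request:
carry_out:
  moves: [1,0,0.003,0.001,0,0.5,0,-1,0,0,0,0,0,0,-1,0,0,0,0,0,0,-1,0,0,0,0,0,0,-1,0,0,0,0,0,0]
  squeeze: 70

```text
clock: 2.75
tcp_pos: [0.6073, -0.1237, 0.0386]
orientation: [-0.001, 0.98, 0.201, 0.001]
wrist_force: [0.1, -0.8, -4.3]
finger_gap: 0.0345
```

Request:
carry_out:
  moves: [-1,0,0,-0.05,0,0,0,-1,-0.03,0.03,-0.025,0,0,0,-1,-0.04,0.04,0,0,0,0,-1,-0.045,0.045,0,0,0,0,-1,-0.04,0.04,0,0,0,0]

```text
clock: 3.38
tcp_pos: [0.5252, -0.3266, 0.1128]
orientation: [-0.002, 0.979, 0.206, -0.0]
wrist_force: [1.6, -0.3, -4.2]
finger_gap: 0.0345
```

```bash
cat >> h.py <<'E'
def st():
    s=env.get_state();q=s["orientation"];M=R.from_quat([q[1],q[2],q[3],q[0]]).as_matrix()
    print("tcp",s["tcp_pos"].round(4),"yaw",np.degrees(np.arctan2(M[1,0],M[0,0])).round(2),"z",M[:,2].round(4),"j",s["joint_pos"].round(3),"F",s["wrist_force"].round(1),"gap",round(s["finger_gap"],4)); return s["tcp_pos"],M
def go(t):
    p,M=st(); print("tool delta",(M.T@(np.array(t)-p)).round(4), "tilt fix deg", np.degrees(M.T@np.cross(M[:,2],[0,0,-1])).round(2))
E
python3 - <<'E'
from h import *
b,K,W=cam("wrist"); np.savez("w3.npz",im=b,K=K,W=W); save(b,"pics/w3.png")
go([.5225,-.3375,.06])
E
```

```text
tcp [ 0.5226 -0.3341  0.1127] yaw 23.41 z [-0.0037 -0.0012 -1.    ] j [-0.697  0.465 -0.052  1.056 -0.003  0.466] F [ 0.1 -6.  -4.5] gap 0.0346
tool delta [-0.0013  0.0031  0.0527] tilt fix deg [-0.02  0.22  0.  ]
```

View pics/w3.png

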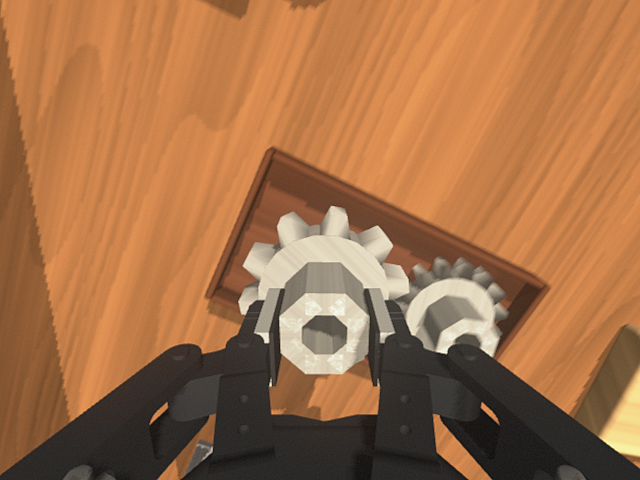

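```bash
python3 - <<'E'
from h import *
w=np.load("w3.npz");K,W=w["K"],w["W"]
for uv in [(273,147),(549,284),(206,298)]: print(ray(K,W,uv,.024))
print("15",ray(K,W,(467,343),.055))
print("held",ray(K,W,(327,336),.1127-.0386+.05))
E
```

```text
[ 0.47039555 -0.27940279  0.024     ]
[ 0.67546663 -0.28815256  0.024     ]
[ 0.46485293 -0.39250008  0.024     ]
15 [ 0.62657239 -0.33757111  0.055     ]
held [ 0.5263667  -0.32698249  0.1241    ]
```

Request:
carry_out:
  moves: [-1,-0.001,0.004,0.015,0,0.2,0,-1,0,0,0.025,0,0,0,-1,0,0,0.018,0,0,0,-1,0,0,0.006,0,0,0,-1,0,0,0.003,0,0,0]

```text
clock: 4.05
tcp_pos: [0.5218, -0.3373, 0.0431]
orientation: [-0.001, 0.979, 0.202, -0.002]
wrist_force: [-11.7, 3.5, 38.4]
finger_gap: 0.0342
```

```bash
python3 - <<'E'
from h import *
go([.5235,-.338,.0436])
E
```

```text
tcp [ 0.5218 -0.3373  0.0431] yaw 23.36 z [-0.0034  0.0011 -1.    ] j [-0.702  0.527 -0.137  0.91  -0.001  0.461] F [-11.7   3.5  38.4] gap 0.0342
tool delta [ 0.0013  0.0013 -0.0005] tilt fix deg [-0.14  0.16  0.  ]
```

Request:
carry_out:
  moves: [-1,0,0,-0.001,0,0,0,0.5,0,0,0,0,0,0,0.5,0,0,0,0,0,0,1,0,0,-0.04,0,0,0,1,0,0,-0.06,0,0,0]

```text
clock: 4.68
tcp_pos: [0.5214, -0.3336, 0.1421]
orientation: [-0.004, 0.979, 0.204, -0.004]
wrist_force: [0.9, -0.7, 0.8]
finger_gap: 0.0857
```

```bash
python3 - <<'E'
from h import *
b,K,W=cam("wrist"); np.savez("w4.npz",im=b,K=K,W=W); save(b,"pics/w4.png")
go([.4431,-.1246,.13])
E
```

```text
tcp [ 0.5247 -0.3363  0.1521] yaw 23.56 z [ 0.0011 -0.002  -1.    ] j [-6.980e-01  4.420e-01  1.200e-02  1.139e+00 -1.000e-03  4.610e-01] F [ 1.9 -1.8  6. ] gap 0.0855
tool delta [ 0.0098 -0.2267  0.0216] tilt fix deg [ 0.13 -0.01  0.  ]
```

Request:
carry_out:
  moves: [1,0.002,-0.043,0,0,0,0,1,0.002,-0.045,0,0,0,0,1,0.002,-0.045,0,0,0,0,1,0.002,-0.045,0,0,0,0,1,0.002,-0.045,0.01,0,0,0]

```text
clock: 5.35
tcp_pos: [0.4483, -0.1275, 0.144]
orientation: [0.006, 0.979, 0.202, 0.006]
wrist_force: [0.0, -0.3, -0.1]
finger_gap: 0.0852
```

```bash
python3 - <<'E'
from h import *
b,K,W=cam("wrist"); np.savez("w5.npz",im=b,K=K,W=W)
t=topdown(b,K,W,.4431,-.1246,.05,.03)
g=cv2.cvtColor(t,cv2.COLOR_RGB2GRAY); m=(g<130).astype(np.uint8)
n,l,s,c=cv2.connectedComponentsWithStats(m)
for i in range(1,n):
    if s[i,4]>800: print(s[i],c[i], .4431+(c[i][0]-200)*.00015, -.1246-(c[i][1]-200)*.00015)
go([.4431,-.1246,.036])
w=np.load("w4.npz"); t2=topdown(w["im"],w["K"],w["W"],.57,-.338,.024,.11)
save(np.hstack([t,t2]),"pics/c5.png")
E
```

```text
[ 349    0   51  124 3175] [376.82425197  72.72094488] 0.4696236377952756 -0.10550814173228347
[ 183   28   93   56 1467] [228.34764826  55.42467621] 0.4473521472392638 -0.10291370143149285
[  66   59   43  116 1995] [ 85.07117794 113.34786967] 0.42586067669172933 -0.11160218045112782
[ 139  132  120  112 9075] [197.52672176 183.49101928] 0.4427290082644628 -0.12212365289256198
[ 339  160   61  240 5733] [376.65184022 230.69579627] 0.4695977760334903 -0.12920436944008373
[    0   224   370   176 37441] [176.83940066 339.77636815] 0.43962591009855506 -0.145566455222884
tcp [ 0.4434 -0.122   0.1416] yaw 23.51 z [ 0.007  -0.0038 -1.    ] j [-0.443  0.145 -0.427  0.991 -0.     0.717] F [-4.5  5.7 -1.6] gap 0.0856
tool delta [-0.0019  0.0016  0.1056] tilt fix deg [ 0.36 -0.28  0.  ]
```

View pics/c5.png

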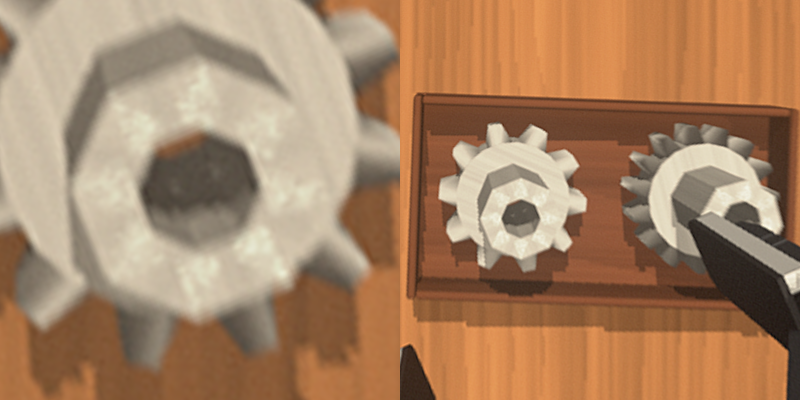

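The tray crop shows the 10-tooth gear flat at the tray's -x place and clear of g15. The A crop shows its bore at (198,184) and its flats at 22.5°. I'm descending on A.

Request:
carry_out:
  moves: [1,0,0.001,0.03,0.36,-0.28,0.5,1,0,0,0.03,0,0,0.5,1,0,0,0.025,0,0,0,1,0,0,0.014,0,0,0,1,0,0,0.005,0,0,0]

```text
clock: 6.02
tcp_pos: [0.4459, -0.1217, 0.0359]
orientation: [0.001, 0.98, 0.197, 0.002]
wrist_force: [-0.3, 0.4, 0.4]
finger_gap: 0.0853
```

```bash
python3 - <<'E'
from h import *
go([.4430,-.1226,.036])
E
```

```text
tcp [ 0.4459 -0.1217  0.0359] yaw 22.76 z [ 0.0052 -0.0019 -1.    ] j [-0.441  0.269 -0.57   0.726  0.     0.733] F [-0.3  0.4  0.4] gap 0.0853
tool delta [-0.003  -0.0002 -0.0001] tilt fix deg [ 0.22 -0.23  0.  ]
```

Request:
carry_out:
  moves: [1,-0.003,0,0,0.2,-0.2,0,-1,0,0,0,0,0,0,-1,0,0,0,0,0,0,-1,0,0,0,0,0,0,-1,0,0,-0.001,0,0,0]

```text
clock: 6.65
tcp_pos: [0.4437, -0.1236, 0.0385]
orientation: [0.001, 0.98, 0.197, 0.001]
wrist_force: [0.2, 0.1, -6.2]
finger_gap: 0.0345
```

```bash
python3 - <<'E'
from h import *
go([.53,0.06,.25])
E
```

```text
tcp [ 0.4437 -0.1236  0.0385] yaw 22.75 z [ 0.002  -0.0012 -1.    ] j [-0.446  0.265 -0.567  0.736 -0.     0.728] F [ 0.2  0.1 -6.2] gap 0.0345
tool delta [ 0.1508 -0.1355 -0.2116] tilt fix deg [ 0.11 -0.08  0.  ]
```

Request:
carry_out:
  moves: [-1,0.03,-0.027,-0.0425,0,0,4.5,-1,0.028,-0.0295,-0.0425,0,0,4.5,-1,0.0255,-0.0315,-0.0425,0,0,4.5,-1,0.023,-0.0335,-0.0425,0,0,4.5,-1,0.02,-0.035,-0.0425,0,0,4.5]

```text
clock: 7.28
tcp_pos: [0.5276, 0.0631, 0.2497]
orientation: [-0.001, 1.0, -0.008, -0.007]
wrist_force: [1.6, -0.9, -5.7]
finger_gap: 0.0349
```

Request:
carry_out:
  moves: [-1,0,0,0,0,0,0,-1,0,0,0,0,0,0,-1,0,0,0,0,0,0,-1,0,0,0,0,0,0,-1,0,0,0,0,0,0]

```text
clock: 7.9
tcp_pos: [0.5263, 0.0634, 0.2473]
orientation: [-0.001, 1.0, -0.007, -0.009]
wrist_force: [-0.5, -0.4, -6.0]
finger_gap: 0.034
```

```bash
python3 - <<'E'
from h import *
p,M=st()
b,K,W=cam("wrist"); np.savez("w6.npz",im=b,K=K,W=W,p=p); save(b,"pics/w6.png")
E
```

```text
tcp [0.5263 0.0634 0.2473] yaw -0.76 z [-0.018   0.0021 -0.9998] j [-0.032  0.239 -0.041  1.308  0.002  1.552] F [-0.5 -0.4 -6. ] gap 0.034
```

View pics/w6.png

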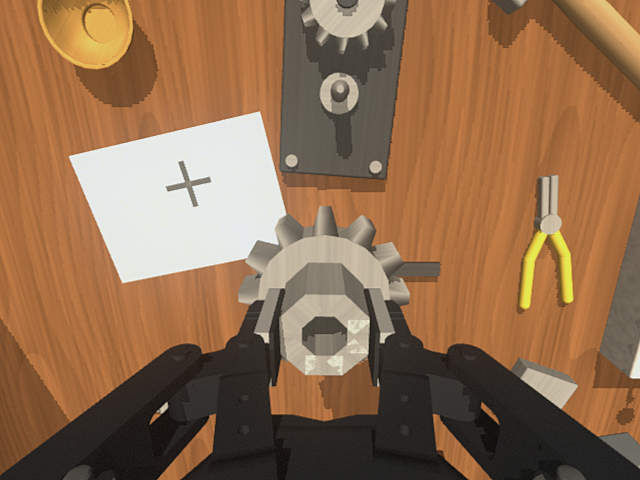

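Wrist view: the 12-tooth gear is held, with a tooth on the tool's -y axis (column 325). The post is at (339,92), the master at (348,5), and the plate is turned a few degrees. I'm moving nearer to get the whole master in view.

Request:
carry_out:
  moves: [-1,0.006,-0.026,0,-0.1,1.0,-0.8,-1,0.006,-0.026,0,0,0,0,-1,0,0,0,0,0,0,-1,0,0,0,0,0,0,-1,0,0,0,0,0,0]

```text
clock: 8.57
tcp_pos: [0.5383, 0.1141, 0.2462]
orientation: [0.0, 1.0, -0.001, -0.001]
wrist_force: [-0.2, -0.2, -6.1]
finger_gap: 0.0346
```

```bash
python3 - <<'E'
from h import *
p,M=st()
b,K,W=cam("wrist"); np.savez("w7.npz",im=b,K=K,W=W,p=p); save(b,"pics/w7.png")
t=cv2.resize(b[0:300,220:480],(520,600),interpolation=cv2.INTER_CUBIC)
save(t,"pics/c7.png")
E
```

```text
tcp [0.5383 0.1141 0.2462] yaw -0.15 z [-2.3e-03 -8.0e-04 -1.0e+00] j [ 6.300e-02  2.660e-01 -9.000e-03  1.298e+00 -1.000e-03  1.637e+00] F [-0.2 -0.2 -6.1] gap 0.0346
```

View pics/c7.png

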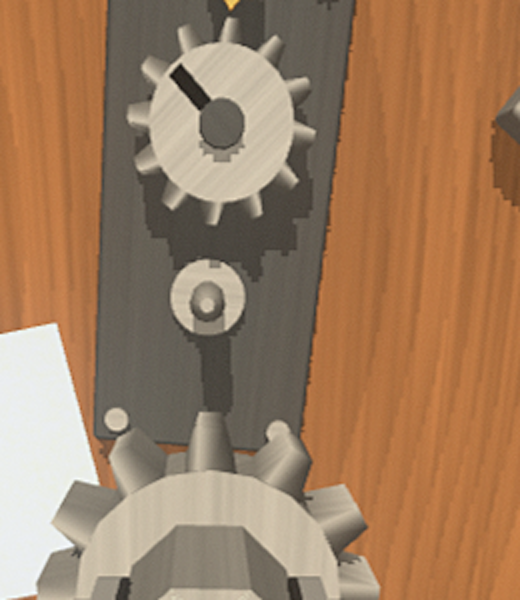

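```bash
python3 - <<'E'
from h import *
w=np.load("w7.npz");K,W=w["K"],w["W"]
c=lambda u,v,z: ray(K,W,(220+u/2,v/2),z)
m=c(222,122,.04); cap=c(222,121,.045); print("master",m,cap)
print("shoulder",c(208,297,.022),"posttip",c(206,303,.068))
pt=c(231,9,.04); print("pointer",pt,np.linalg.norm((pt-m)[:2]))
ang=lambda p,o: np.degrees(np.arctan2(p[1]-o[1],p[0]-o[0]))
k=c(176,70,.04); print("key",np.linalg.norm((k-m)[:2]),ang(k,m),"ptr ang",ang(pt,m))
T=np.array([c(*q,.04) for q in [(232,22),(184,30),(153,65),(136,115),(143,162),(170,207),(216,220),(258,212),(294,185),(313,133),(306,83),(274,42)]])
o=T.mean(0); print("teeth mean",o)
a=np.array([ang(t,m) for t in T]); print(a.round(1),(a%30).round(1)); 
ph=np.degrees(np.angle(np.exp(1j*np.radians(a*12)).mean()))/12; print("phase",ph%30, np.linalg.norm((T-m)[:,:2],axis=1).round(4))
for q in [(107,40),(95,436),(351,40),(303,450)]: print(c(*q,.016))
E
```

```text
master [0.54365663 0.24323426 0.04      ] [0.54357778 0.24287535 0.045     ]
shoulder [0.53734421 0.1685998  0.022     ] posttip [0.53662194 0.16925969 0.068     ]
pointer [0.54724502 0.28551294 0.04      ] 0.04243068641879883
key 0.027928673688086776 134.30521168716652 ptr ang 85.14866680788685
teeth mean [0.54419646 0.24207178 0.04      ]
[  83.9  114.6  143.1  175.6 -155.5 -124.   -93.7  -66.1  -38.5   -6.4
   22.7   54.4] [23.9 24.6 23.1 25.6 24.5 26.  26.3 23.9 21.5 23.6 22.7 24.4]
phase 24.182637432711886 [0.0378 0.0382 0.0365 0.0371 0.038  0.0413 0.0399 0.0399 0.0407 0.0397
 0.0386 0.0372]
[0.49244063 0.28024697 0.016     ]
[0.4775706  0.09711296 0.016     ]
[0.60163644 0.27984898 0.016     ]
[0.58742003 0.08920164 0.016     ]
```

Request:
carry_out:
  moves: [-1,-0.001,-0.027,0.015,0,0.1,0,-1,0,-0.027,0.02,0,0,0,-1,0,0,0.03,0,0,9.5,-1,0,0,0.03,0,0,9.5,-1,0,0,0.02,0,0,0]

```text
clock: 9.25
tcp_pos: [0.5402, 0.1667, 0.131]
orientation: [-0.0, 0.985, -0.174, 0.003]
wrist_force: [-0.0, -0.3, -5.3]
finger_gap: 0.0347
```

```bash
python3 - <<'E'
from h import *
w=np.load("w7.npz");b=w["im"]; K,W=w["K"],w["W"]
zt=w["p"][2]+.012; t=topdown(b,K,W,w["p"][0],w["p"][1],zt,.03)
g=cv2.cvtColor(t,cv2.COLOR_RGB2GRAY); n,l,s,c=cv2.connectedComponentsWithStats((g<100).astype(np.uint8))
for i in range(1,n):
    if s[i,4]>800: print(s[i],((c[i]-200)*[.15,-.15]).round(2),"mm")
go([.537,.1687,.112])
E
```

```text
[346   0  44  52 858] [24.6 27. ] mm
[    0    66   103   334 18961] [-24.16  -7.66] mm
[  168    67   232   333 32699] [ 18.84 -13.15] mm
[ 140  146  116   68 4700] [-0.91  3.74] mm
tcp [0.5402 0.1667 0.131 ] yaw -20.08 z [ 6.3e-03 -5.0e-04 -1.0e+00] j [ 1.580e-01  3.470e-01 -1.860e-01  1.032e+00 -1.000e-03  2.079e+00] F [-0.  -0.3 -5.3] gap 0.0347
tool delta [-0.0038 -0.0007  0.0189] tilt fix deg [-0.1  -0.35  0.  ]
```

Request:
carry_out:
  moves: [-1,-0.004,-0.001,0.01,-0.1,-0.35,-0.9,-1,0,0,0,0,0,0,-1,0,0,0,0,0,0,-1,0,0,0,0,0,0,-1,0,0,0,0,0,0]

```text
clock: 9.88
tcp_pos: [0.5374, 0.1682, 0.122]
orientation: [-0.0, 0.986, -0.167, 0.0]
wrist_force: [-0.2, 0.0, -5.4]
finger_gap: 0.0342
```

```bash
python3 - <<'E'
from h import *
go([.537,.169,.106])
E
```

```text
tcp [0.5374 0.1682 0.122 ] yaw -19.18 z [ 8.e-04 -1.e-04 -1.e+00] j [ 0.161  0.353 -0.2    1.016 -0.     2.066] F [-0.2  0.  -5.4] gap 0.0342
tool delta [-0.0006 -0.0006  0.016 ] tilt fix deg [-0.01 -0.04  0.  ]
```

Request:
carry_out:
  moves: [-1,-0.0006,-0.0006,0.012,0,0,0,-1,0,0,0.01,0,0,0,-1,0,0,0.005,0,0,0,-1,0,0,0.005,0,0,0,-1,0,0,0.005,0,0,0]

```text
clock: 10.5
tcp_pos: [0.5371, 0.1691, 0.0826]
orientation: [-0.0, 0.986, -0.167, 0.001]
wrist_force: [0.4, 0.4, -5.8]
finger_gap: 0.0343
```

```bash
python3 - <<'E'
from h import *
go([.537,.169,.06])
E
```

```text
tcp [0.5371 0.1691 0.0826] yaw -19.18 z [ 1.2e-03 -1.0e-04 -1.0e+00] j [ 0.163  0.387 -0.256  0.927 -0.     2.068] F [ 0.4  0.4 -5.8] gap 0.0343
tool delta [-0.0001  0.0001  0.0226] tilt fix deg [-0.02 -0.07  0.  ]
```

Request:
carry_out:
  moves: [-1,0,0,0.003,0,0,0,-1,0,0,0.003,0,0,0,-1,0,0,0.003,0,0,0,-1,0,0,0.003,0,0,0,-1,0,0,0.003,0,0,0]

```text
clock: 11.12
tcp_pos: [0.537, 0.1688, 0.0668]
orientation: [0.0, 0.986, -0.167, 0.001]
wrist_force: [-1.6, -0.5, -4.0]
finger_gap: 0.0346
```

Request:
carry_out:
  moves: [-1,0,0,0.003,0,0,0,-1,0,0,0.002,0,0,0,-1,0,0,0.002,0,0,0,-1,0,0,0.001,0,0,0,-1,0,0,0,0,0,0]

```text
clock: 11.75
tcp_pos: [0.5369, 0.1688, 0.0598]
orientation: [0.0, 0.986, -0.167, 0.001]
wrist_force: [-0.6, -1.5, -6.7]
finger_gap: 0.0344
```

```bash
python3 - <<'E'
from h import *
go([.537,.169,.06])
E
```

```text
tcp [0.5369 0.1688 0.0598] yaw -19.17 z [ 1.7e-03 -7.0e-04 -1.0e+00] j [ 1.620e-01  4.090e-01 -2.850e-01  8.750e-01 -1.000e-03  2.068e+00] F [-0.6 -1.5 -6.7] gap 0.0344
tool delta [-0.     -0.0002 -0.0002] tilt fix deg [ 0.01 -0.1   0.  ]
```

Request:
carry_out:
  moves: [-1,0,0,0.001,0,0,0,-1,0,0,0.001,0,0,0,-1,0,0,0,0,0,0,-1,0,0,0,0,0,0,-1,0,0,0,0,0,0]

```text
clock: 12.38
tcp_pos: [0.5369, 0.1688, 0.0597]
orientation: [0.0, 0.986, -0.166, 0.001]
wrist_force: [-2.9, -1.1, 0.8]
finger_gap: 0.035
```

Request:
carry_out:
  moves: [-1,0,0,0,0,0,-6,-1,0,0,0,0,0,-6,-1,0,0,0,0,0,-6,-1,0,0,0,0,0,-6,-1,0,0,0,0,0,-4]

```text
clock: 13.0
tcp_pos: [0.5383, 0.1684, 0.0597]
orientation: [0.001, 0.997, 0.083, 0.002]
wrist_force: [-3.7, -3.0, 1.4]
finger_gap: 0.0345
```

```bash
python3 - <<'E'
from h import *
go([.537,.169,.0597]); print(env.get_state()["ft_torque"])
E
```

```text
tcp [0.5383 0.1684 0.0597] yaw 9.47 z [ 0.0046 -0.0011 -1.    ] j [ 0.162  0.409 -0.286  0.872 -0.002  1.567] F [-3.7 -3.   1.4] gap 0.0345
tool delta [-0.0011 -0.0008  0.    ] tilt fix deg [ 0.1  -0.25  0.  ]
[-0.64957991  0.44911695 -0.72350088]
```

Request:
carry_out:
  moves: [-1,-0.001,-0.0005,0,0.1,-0.2,-6,-1,0,0,0,0,0,-6,-1,0,0,0,0,0,-6,-1,0,0,0,0,0,-4,-1,0,0,0,0,0,0]

```text
clock: 13.62
tcp_pos: [0.5381, 0.1688, 0.0597]
orientation: [-0.0, 0.961, 0.275, 0.001]
wrist_force: [-2.6, -1.8, -0.6]
finger_gap: 0.0347
```

```bash
python3 - <<'E'
from h import *
go([.537,.169,.0597]); w=cam("wrist"); np.savez("w8.npz",im=w[0],K=w[1],W=w[2])
s=cam("scene")[0]; d=cam("side")[0]
b=w[0]
save(np.vstack([cv2.resize(b[0:300,100:500],(800,600))]),"pics/c8.png")
E
```

```text
tcp [0.5381 0.1688 0.0597] yaw 31.9 z [ 0.0019  0.0011 -1.    ] j [ 1.610e-01  4.110e-01 -2.830e-01  8.750e-01  1.000e-03  1.175e+00] F [-2.6 -1.8 -0.6] gap 0.0347
tool delta [-0.0009 -0.0007 -0.    ] tilt fix deg [ 0.01 -0.13  0.  ]
```

View pics/c8.png

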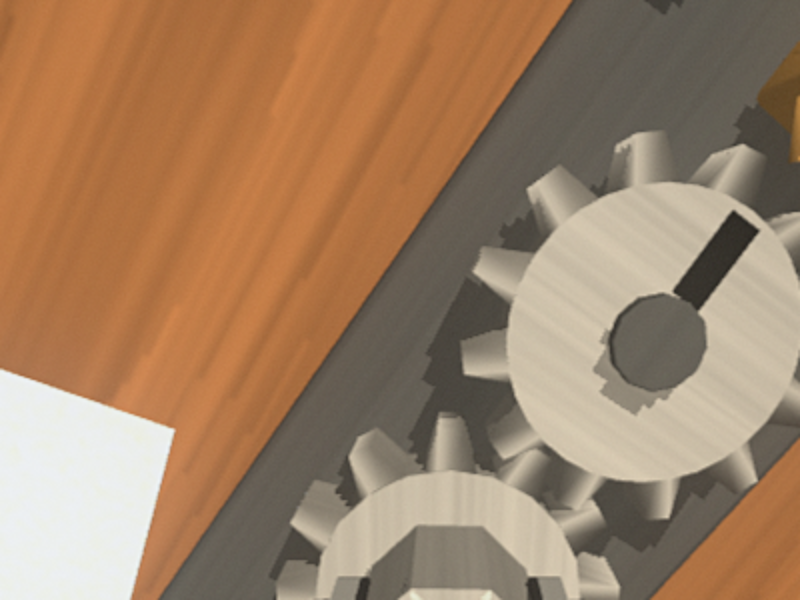

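```bash
python3 - <<'E'
from h import *
w=np.load("w8.npz");K,W=w["K"],w["W"]
c=lambda u,v,z: ray(K,W,(100+u/2,v/2),z)
ang=lambda p,o: np.degrees(np.arctan2(p[1]-o[1],p[0]-o[0]))
m=c(657,332,.04); cap=c(658,342,.045); k=c(747,220,.04); print(m,cap,k,np.linalg.norm((k-cap)[:2]))
print("key",ang(k,m),ang(k,cap),ang(c(733,211,.04),c(675,287,.04)),ang(c(760,230,.04),c(700,310,.04)),"edge",ang(c(577,0,.016),c(160,600,.016)))
# pointer: brass mask
im=w["im"]; hsv=cv2.cvtColor(im,cv2.COLOR_RGB2HSV)
sub=(hsv[:150,450:,0]>16)&(hsv[:150,450:,0]<28)&(hsv[:150,450:,1]>130)
y,x=np.nonzero(sub); x+=450; pts=np.array([ray(K,W,(a,b),.04)[:2] for a,b in zip(x,y)])
r=np.hypot(*(pts-cap[:2]).T); ok=r<.075; i=np.argsort(np.where(ok,r,9))[:8]
print(ok.sum(), "tip",pts[i].mean(0),r[i].mean(),"ang",ang(pts[i].mean(0),cap))
E
```

```text
[0.54288873 0.24424073 0.04      ] [0.54274061 0.24244359 0.045     ] [0.54482546 0.27165272 0.04      ] 0.029283447302700785
key 85.95862356385105 85.91734037101718 87.25522342334695 88.50467845257552 edge 85.09371674951966
3798 tip [0.54503707 0.28518969] 0.042810779923888015 ang 86.9248417089585
```

The keyway is at 86–87° and the pointer at 85–87°, so they line up. Releasing now.

Request:
carry_out:
  moves: [-0.2,0,0,0,0,0,0,0.3,0,0,0,0,0,0,0.5,0,0,0,0,0,0,0.5,0,0,-0.03,0,0,0,0.5,0,0,-0.05,0,0,0]

```text
clock: 14.4
tcp_pos: [0.538, 0.169, 0.1383]
orientation: [-0.001, 0.962, 0.274, 0.0]
wrist_force: [1.3, -0.2, -0.0]
finger_gap: 0.0642
```

Request:
carry_out:
  moves: [0.5,0,0.04,-0.05,0,0,8,0.5,0,0.04,-0.05,0,0,8,0.5,0,0.03,-0.01,0,0,8,0.5,0,0,0,0,0,8,0.5,0,0,0,0,0,0]

```text
clock: 15.02
tcp_pos: [0.5891, 0.0686, 0.2569]
orientation: [-0.001, 1.0, -0.009, 0.009]
wrist_force: [-0.0, 0.1, -0.3]
finger_gap: 0.0641
```

```bash
python3 - <<'E'
from h import *
st(); b,K,W=cam("wrist"); np.savez("w9.npz",im=b,K=K,W=W)
d=cam("side")[0]; s=cam("scene")[0]
a=cv2.resize(b[0:300,170:530],(480,400)); e=cv2.resize(s[170:390,150:450],(480,200) if 0 else (320,235)); f=cv2.resize(d,(320,240))
save(np.hstack([a,np.vstack([e,f])[:400]]),"pics/c9.png")
E
```

```text
tcp [0.5891 0.0686 0.2569] yaw -1.0 z [ 0.0175  0.0026 -0.9998] j [-0.021  0.331  0.106  1.329  0.003  1.567] F [-0.   0.1 -0.3] gap 0.0641
```

View pics/c9.png

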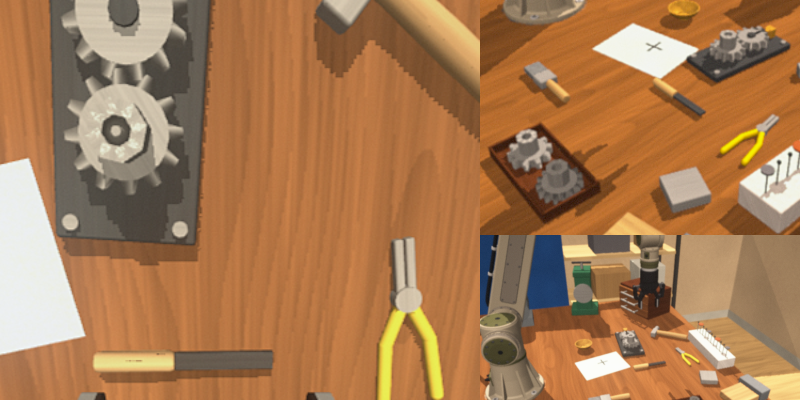

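The gear is seated level in mesh with the post through its bore, both rejects are flat in the tray, and the tools haven't moved. One last numeric keyway check after a small shift.

Request:
carry_out:
  moves: [0.5,-0.02,-0.035,-0.01,0,0,0,0.5,-0.02,-0.035,0,0,0,0,0.5,0,0,0,0,0,0,0.5,0,0,0,0,0,0,0.5,0,0,0,0,0,0]

```text
clock: 15.8
tcp_pos: [0.5475, 0.1424, 0.2636]
orientation: [-0.001, 1.0, -0.004, 0.006]
wrist_force: [-0.3, -0.6, -0.1]
finger_gap: 0.0642
```

```bash
python3 - <<'E'
from h import *
st(); b,K,W=cam("wrist"); hsv=cv2.cvtColor(b,cv2.COLOR_RGB2HSV); g=hsv[...,2]
m=np.array([.5433,.2428])
t=topdown(b,K,W,*m,.04,.05); h=cv2.cvtColor(t,cv2.COLOR_RGB2HSV)
yy,xx=np.mgrid[:400,:400]; X=(xx-200)*.25;Y=-(yy-200)*.25; r=np.hypot(X,Y)
k=(h[...,2]<75)&(r>17)&(r<29); n,l,s,c=cv2.connectedComponentsWithStats(k.astype(np.uint8))
for i in range(1,n):
    if s[i,4]>60:
        q=l==i; print("dark",s[i,4],np.degrees(np.arctan2(Y[q].mean(),X[q].mean())),r[q].mean())
p=(h[...,0]>15)&(h[...,0]<32)&(h[...,1]>120)&(r>38)&(r<49)&(Y>0); print("brass",p.sum(),np.degrees(np.arctan2(Y[p].mean(),X[p].mean())) if p.any() else "", r[p].min() if p.any() else "")
# hub-top bore of gear on post (z=.072)
t=topdown(b,K,W,.537,.1687,.072,.015,300); q=cv2.cvtColor(t,cv2.COLOR_RGB2GRAY); print("bore dark",[ (v.mean()-150)*.1 for v in np.nonzero(q<110)[::-1]])
E
```

```text
tcp [0.5475 0.1424 0.2636] yaw -0.42 z [ 0.0124  0.0023 -0.9999] j [1.120e-01 2.800e-01 5.200e-02 1.331e+00 1.000e-03 1.690e+00] F [-0.3 -0.6 -0.1] gap 0.0642
dark 1046 88.60630703566518 22.654655968115858
brass 534 85.24519199745798 42.85513388148496
bore dark [np.float64(0.8308890925756174), np.float64(-0.5705602658111815)]
```

```bash
python3 - <<'E'
from h import *
b,K,W=cam("wrist"); t=topdown(b,K,W,.5433,.2428,.04,.05,800); h=cv2.cvtColor(t,cv2.COLOR_RGB2HSV); s_=.125
yy,xx=np.mgrid[:800,:800]; X=(xx-400)*s_;Y=-(yy-400)*s_; r=np.hypot(X,Y)
k=((h[...,2]<75)&(r>14)&(r<31)&(Y>0)&(abs(X)<9)).astype(np.uint8)
n,l,s,c=cv2.connectedComponentsWithStats(k); i=1+np.argmax(s[1:,4]); q=l==i
d=cv2.fitLine(np.c_[X[q],Y[q]].astype(np.float32),cv2.DIST_L2,0,.01,.01).ravel(); print("slot dir",np.degrees(np.arctan2(d[1],d[0]))%180,"centre",d[2:],"Y range",Y[q].min(),Y[q].max())
p=(h[...,0]>15)&(h[...,0]<32)&(h[...,1]>120)&(r>38)&(r<49)&(Y>30)
pr=np.c_[X[p],Y[p]]; tip=pr[pr[:,1]<pr[:,1].min()+.6].mean(0); print("tip",tip)
# face disc centre: bright low-saturation, after removing teeth by opening
f=((h[...,2]>110)&(h[...,1]<60)&(r<45)).astype(np.uint8)
f=cv2.morphologyEx(f,cv2.MORPH_CLOSE,np.ones((61,61))); f=cv2.morphologyEx(f,cv2.MORPH_OPEN,cv2.getStructuringElement(2,(161,161)))
cs,_=cv2.findContours(f,0,2); cc=max(cs,key=cv2.contourArea); (x,y),a=cv2.minEnclosingCircle(cc); e=cv2.fitEllipse(cc)
M=np.array([(e[0][0]-400)*s_,-(e[0][1]-400)*s_]); print("face centre",M,"axes",np.array(e[1])*s_)
an=lambda v:np.degrees(np.arctan2(v[1],v[0])); print("key",an(d[2:]-M),"ptr",an(tip-M))
E
```

```text
slot dir 87.74892 centre [ 0.45524117 21.067972  ] Y range 13.75 28.375
tip [ 3.6108871  42.90524194]
face centre [-0.9265213  -0.77498627] axes [66.40098572 67.1594696 ]
key 86.38035261901373 ptr 84.06950751340138
```

```bash
python3 -c "
from workcell import env
print(env.hand_in())"
```

```text
the job is handed in; nothing more can be done
None
```

I did the job and handed it in at about 16 s of the 61 s allowed. `hand_in` gives no verdict, so the results below are my own checks.

- **Reject gear:** I picked out the 10-tooth gear by its 36° tooth spacing and laid it in the free place in the tray. Pictures show it and the 15-tooth gear flat, hub up, clear of each other.
- **Test gear:** The 12-tooth gear went into mesh on the first try, using the master's tooth positions measured from the camera. The seat was felt at the expected height, and the bore measured within about 1 mm of the post axis after release.
- **Driving the master:** I turned the gear by its hub about 51° counter-clockwise, which moved the keyway to the pointer. I then released the gear and moved the arm well clear.
- **Keyway check:** The readings do not fully agree. While I still held the gear they put the keyway about 0–3° from the pointer. After release they put it about 2–4° counter-clockwise of it. All are inside the 5.7° (0.10 rad) limit, so I left it there rather than grip the gear again.
- **Other limits:** The largest wrist force I saw was about 38 N, when setting the reject down. In the last pictures, the bench tools in view looked where they started. I did not measure them.

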